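# Find the fullest screw jar by its weight

## Task

Three closed jars of wood screws look exactly alike and only their weight tells how full they are: lift each one to feel it, set the two lighter ones down in pockets of the wooden jar rack, standing upright and fully home, and hold the heaviest up for me, upright, its underside at least 15 cm above the table, and finish while still holding it there. Set the jars down without dropping them or tipping them over, and leave the other things on the table where they lie.

Things in the scene. Friction and masses are not known exactly. Their poses are not given: they have to be found in the camera images.
- jar_1: one of three identical closed jars of screws: tan body 60 mm in diameter, 70 high, black lid 54 mm in diameter on it, 86 mm in all; origin at the centre of its underside, z up. Stands on the table, left of the rack; places are drawn anew. 0.1 to 0.8 kg, the heaviest at least 0.2 kg above the next. Grip the tan body, pads 50 mm above its underside; 40 N carries it
- jar_2: one of three identical closed jars of screws: tan body 60 mm in diameter, 70 high, black lid 54 mm in diameter on it, 86 mm in all; origin at the centre of its underside, z up. Stands on the table, left of the rack; places are drawn anew. 0.1 to 0.8 kg, the heaviest at least 0.2 kg above the next. Grip the tan body, pads 50 mm above its underside; 40 N carries it
- jar_3: one of three identical closed jars of screws: tan body 60 mm in diameter, 70 high, black lid 54 mm in diameter on it, 86 mm in all; origin at the centre of its underside, z up. Stands on the table, left of the rack; places are drawn anew. 0.1 to 0.8 kg, the heaviest at least 0.2 kg above the next. Grip the tan body, pads 50 mm above its underside; 40 N carries it
- rack: jar rack, fixed: wooden board 110 mm (its x) by 292 (its y), top 32 mm above the table, on a base 120 x 302, three round pockets in a row along its y, 95 mm apart, the middle one at its centre; a low steel handle at each end reaches 17 mm beyond the board; origin at the centre of its underside, z up. Empty at the start; stands right of the jars
- pocket_1 (a point): centre of a rack pocket's mouth (the one on the rack's -y side), level with the rack's top; 68 mm in diameter, 3 mm chamfer, 20 mm deep: a seated jar has its underside 12 mm above the table. Axes as the rack's. Gripping across the row (along the rack's x) keeps the fingers clear of neighbouring jars
- pocket_2 (a point): centre of a rack pocket's mouth (the middle one), level with the rack's top; 68 mm in diameter, 3 mm chamfer, 20 mm deep: a seated jar has its underside 12 mm above the table. Axes as the rack's. Gripping across the row (along the rack's x) keeps the fingers clear of neighbouring jars
- pocket_3 (a point): centre of a rack pocket's mouth (the one on the rack's +y side), level with the rack's top; 68 mm in diameter, 3 mm chamfer, 20 mm deep: a seated jar has its underside 12 mm above the table. Axes as the rack's. Gripping across the row (along the rack's x) keeps the fingers clear of neighbouring jars
- flange: bystander: steel blade flange, a disc with a hole, 66x66x13 mm, lying loose on the table; origin at the centre of its underside. To be left alone
- pencil: bystander: carpenter's pencil, 9x166x8 mm, lying loose on the table; origin at the centre of its underside. To be left alone
- tape_measure: bystander: tape measure, 62x82x36 mm, lying loose on the table; origin at the centre of its underside. To be left alone
- try_square: bystander: try square with wooden stock, 130x191x21 mm, lying loose on the table; origin at the centre of its underside. To be left alone
- offcut: bystander: wooden offcut, 45x140x32 mm, lying loose on the table; origin at the centre of its underside. To be left alone
- screwdriver: bystander: screwdriver, 29x196x25 mm, lying loose on the table; origin at the centre of its underside. To be left alone
- hex_key: bystander: L-shaped hex key, 51x130x8 mm, lying loose on the table; origin at the centre of its underside. To be left alone
Not all that is in view belongs to the job. What is shaped like the jar_2 but green or pink is not meant.

How it is judged (in metres and radians):
On the way, in this order (a step that is already met when the one before it is completed fails the run):
1. one of the jars is lifted clear of the table in the fingers (((height (world z) of jar_1 above 0.03 m and contact force between the fingers and jar_1 above 1 N) or (height (world z) of jar_2 above 0.03 m and contact force between the fingers and jar_2 above 1 N) or (height (world z) of jar_3 above 0.03 m and contact force between the fingers and jar_3 above 1 N))), for 0.2 s.
2. a first jar stands home in a pocket of the rack, let go (((((horizontal distance between jar_1 and pocket_1 below 0.008 m and z of jar_1 in the frame of pocket_1 below -0.014 m) or (horizontal distance between jar_1 and pocket_2 below 0.008 m and z of jar_1 in the frame of pocket_2 below -0.014 m) or (horizontal distance between jar_1 and pocket_3 below 0.008 m and z of jar_1 in the frame of pocket_3 below -0.014 m)) and angle between jar_1's own z axis and vertical below 0.12 rad and contact force between the fingers and jar_1 below 0.1 N and linear speed of jar_1 below 0.03 m/s) or (((horizontal distance between jar_2 and pocket_1 below 0.008 m and z of jar_2 in the frame of pocket_1 below -0.014 m) or (horizontal distance between jar_2 and pocket_2 below 0.008 m and z of jar_2 in the frame of pocket_2 below -0.014 m) or (horizontal distance between jar_2 and pocket_3 below 0.008 m and z of jar_2 in the frame of pocket_3 below -0.014 m)) and angle between jar_2's own z axis and vertical below 0.12 rad and contact force between the fingers and jar_2 below 0.1 N and linear speed of jar_2 below 0.03 m/s) or (((horizontal distance between jar_3 and pocket_1 below 0.008 m and z of jar_3 in the frame of pocket_1 below -0.014 m) or (horizontal distance between jar_3 and pocket_2 below 0.008 m and z of jar_3 in the frame of pocket_2 below -0.014 m) or (horizontal distance between jar_3 and pocket_3 below 0.008 m and z of jar_3 in the frame of pocket_3 below -0.014 m)) and angle between jar_3's own z axis and vertical below 0.12 rad and contact force between the fingers and jar_3 below 0.1 N and linear speed of jar_3 below 0.03 m/s))), for 0.2 s.
3. two jars stand home in pockets of the rack, let go ((((((horizontal distance between jar_1 and pocket_1 below 0.008 m and z of jar_1 in the frame of pocket_1 below -0.014 m) or (horizontal distance between jar_1 and pocket_2 below 0.008 m and z of jar_1 in the frame of pocket_2 below -0.014 m) or (horizontal distance between jar_1 and pocket_3 below 0.008 m and z of jar_1 in the frame of pocket_3 below -0.014 m)) and angle between jar_1's own z axis and vertical below 0.12 rad and contact force between the fingers and jar_1 below 0.1 N and linear speed of jar_1 below 0.03 m/s) and (((horizontal distance between jar_2 and pocket_1 below 0.008 m and z of jar_2 in the frame of pocket_1 below -0.014 m) or (horizontal distance between jar_2 and pocket_2 below 0.008 m and z of jar_2 in the frame of pocket_2 below -0.014 m) or (horizontal distance between jar_2 and pocket_3 below 0.008 m and z of jar_2 in the frame of pocket_3 below -0.014 m)) and angle between jar_2's own z axis and vertical below 0.12 rad and contact force between the fingers and jar_2 below 0.1 N and linear speed of jar_2 below 0.03 m/s)) or ((((horizontal distance between jar_1 and pocket_1 below 0.008 m and z of jar_1 in the frame of pocket_1 below -0.014 m) or (horizontal distance between jar_1 and pocket_2 below 0.008 m and z of jar_1 in the frame of pocket_2 below -0.014 m) or (horizontal distance between jar_1 and pocket_3 below 0.008 m and z of jar_1 in the frame of pocket_3 below -0.014 m)) and angle between jar_1's own z axis and vertical below 0.12 rad and contact force between the fingers and jar_1 below 0.1 N and linear speed of jar_1 below 0.03 m/s) and (((horizontal distance between jar_3 and pocket_1 below 0.008 m and z of jar_3 in the frame of pocket_1 below -0.014 m) or (horizontal distance between jar_3 and pocket_2 below 0.008 m and z of jar_3 in the frame of pocket_2 below -0.014 m) or (horizontal distance between jar_3 and pocket_3 below 0.008 m and z of jar_3 in the frame of pocket_3 below -0.014 m)) and angle between jar_3's own z axis and vertical below 0.12 rad and contact force between the fingers and jar_3 below 0.1 N and linear speed of jar_3 below 0.03 m/s)) or ((((horizontal distance between jar_2 and pocket_1 below 0.008 m and z of jar_2 in the frame of pocket_1 below -0.014 m) or (horizontal distance between jar_2 and pocket_2 below 0.008 m and z of jar_2 in the frame of pocket_2 below -0.014 m) or (horizontal distance between jar_2 and pocket_3 below 0.008 m and z of jar_2 in the frame of pocket_3 below -0.014 m)) and angle between jar_2's own z axis and vertical below 0.12 rad and contact force between the fingers and jar_2 below 0.1 N and linear speed of jar_2 below 0.03 m/s) and (((horizontal distance between jar_3 and pocket_1 below 0.008 m and z of jar_3 in the frame of pocket_1 below -0.014 m) or (horizontal distance between jar_3 and pocket_2 below 0.008 m and z of jar_3 in the frame of pocket_2 below -0.014 m) or (horizontal distance between jar_3 and pocket_3 below 0.008 m and z of jar_3 in the frame of pocket_3 below -0.014 m)) and angle between jar_3's own z axis and vertical below 0.12 rad and contact force between the fingers and jar_3 below 0.1 N and linear speed of jar_3 below 0.03 m/s)))), for 0.2 s.
At the end, for the whole second after the job is handed in: One jar held still by the fingers alone, upright within 0.3 rad, underside over 145 mm above the table; the other two let go at rest in rack pockets: 8 mm from centre, 14 mm deep, upright within 0.12 rad, each pressing on the rack with under 5.3 N (only the heaviest presses more) (((height (world z) of jar_1 above 0.145 m and angle between jar_1's own z axis and vertical below 0.3 rad and contact force between the fingers and jar_1 above 2 N and linear speed of jar_1 below 0.04 m/s and contact force between jar_1 and rack below 0.1 N and contact force between jar_1 and jar_2 below 0.1 N and contact force between jar_1 and jar_3 below 0.1 N and (((horizontal distance between jar_2 and pocket_1 below 0.008 m and z of jar_2 in the frame of pocket_1 below -0.014 m) or (horizontal distance between jar_2 and pocket_2 below 0.008 m and z of jar_2 in the frame of pocket_2 below -0.014 m) or (horizontal distance between jar_2 and pocket_3 below 0.008 m and z of jar_2 in the frame of pocket_3 below -0.014 m)) and angle between jar_2's own z axis and vertical below 0.12 rad and contact force between the fingers and jar_2 below 0.1 N and linear speed of jar_2 below 0.03 m/s) and (((horizontal distance between jar_3 and pocket_1 below 0.008 m and z of jar_3 in the frame of pocket_1 below -0.014 m) or (horizontal distance between jar_3 and pocket_2 below 0.008 m and z of jar_3 in the frame of pocket_2 below -0.014 m) or (horizontal distance between jar_3 and pocket_3 below 0.008 m and z of jar_3 in the frame of pocket_3 below -0.014 m)) and angle between jar_3's own z axis and vertical below 0.12 rad and contact force between the fingers and jar_3 below 0.1 N and linear speed of jar_3 below 0.03 m/s) and contact force between jar_2 and rack between 0.5 and 5.3 N and contact force between jar_3 and rack between 0.5 and 5.3 N) or (height (world z) of jar_2 above 0.145 m and angle between jar_2's own z axis and vertical below 0.3 rad and contact force between the fingers and jar_2 above 2 N and linear speed of jar_2 below 0.04 m/s and contact force between jar_2 and rack below 0.1 N and contact force between jar_2 and jar_1 below 0.1 N and contact force between jar_2 and jar_3 below 0.1 N and (((horizontal distance between jar_1 and pocket_1 below 0.008 m and z of jar_1 in the frame of pocket_1 below -0.014 m) or (horizontal distance between jar_1 and pocket_2 below 0.008 m and z of jar_1 in the frame of pocket_2 below -0.014 m) or (horizontal distance between jar_1 and pocket_3 below 0.008 m and z of jar_1 in the frame of pocket_3 below -0.014 m)) and angle between jar_1's own z axis and vertical below 0.12 rad and contact force between the fingers and jar_1 below 0.1 N and linear speed of jar_1 below 0.03 m/s) and (((horizontal distance between jar_3 and pocket_1 below 0.008 m and z of jar_3 in the frame of pocket_1 below -0.014 m) or (horizontal distance between jar_3 and pocket_2 below 0.008 m and z of jar_3 in the frame of pocket_2 below -0.014 m) or (horizontal distance between jar_3 and pocket_3 below 0.008 m and z of jar_3 in the frame of pocket_3 below -0.014 m)) and angle between jar_3's own z axis and vertical below 0.12 rad and contact force between the fingers and jar_3 below 0.1 N and linear speed of jar_3 below 0.03 m/s) and contact force between jar_1 and rack between 0.5 and 5.3 N and contact force between jar_3 and rack between 0.5 and 5.3 N) or (height (world z) of jar_3 above 0.145 m and angle between jar_3's own z axis and vertical below 0.3 rad and contact force between the fingers and jar_3 above 2 N and linear speed of jar_3 below 0.04 m/s and contact force between jar_3 and rack below 0.1 N and contact force between jar_3 and jar_1 below 0.1 N and contact force between jar_3 and jar_2 below 0.1 N and (((horizontal distance between jar_1 and pocket_1 below 0.008 m and z of jar_1 in the frame of pocket_1 below -0.014 m) or (horizontal distance between jar_1 and pocket_2 below 0.008 m and z of jar_1 in the frame of pocket_2 below -0.014 m) or (horizontal distance between jar_1 and pocket_3 below 0.008 m and z of jar_1 in the frame of pocket_3 below -0.014 m)) and angle between jar_1's own z axis and vertical below 0.12 rad and contact force between the fingers and jar_1 below 0.1 N and linear speed of jar_1 below 0.03 m/s) and (((horizontal distance between jar_2 and pocket_1 below 0.008 m and z of jar_2 in the frame of pocket_1 below -0.014 m) or (horizontal distance between jar_2 and pocket_2 below 0.008 m and z of jar_2 in the frame of pocket_2 below -0.014 m) or (horizontal distance between jar_2 and pocket_3 below 0.008 m and z of jar_2 in the frame of pocket_3 below -0.014 m)) and angle between jar_2's own z axis and vertical below 0.12 rad and contact force between the fingers and jar_2 below 0.1 N and linear speed of jar_2 below 0.03 m/s) and contact force between jar_1 and rack between 0.5 and 5.3 N and contact force between jar_2 and rack between 0.5 and 5.3 N))); the arm keeps its last pose, push and grip.
It fails at once if a jar is tipped over (more than 0.7 rad) (angle between any of jar_1, jar_2, jar_3's own z axis and vertical above 0.7 rad).
It fails at once if a jar is dropped or knocked: moving faster than 0.45 m/s while not gripped ((linear speed of jar_1 above 0.45 m/s and contact force between the fingers and jar_1 below 0.1 N) or (linear speed of jar_2 above 0.45 m/s and contact force between the fingers and jar_2 below 0.1 N) or (linear speed of jar_3 above 0.45 m/s and contact force between the fingers and jar_3 below 0.1 N)).
It fails at once if a bystander is moved by more than 30 mm (distance of any of flange, pencil, tape_measure, try_square, offcut, screwdriver, hex_key from where it was at the start of the episode above 0.03 m).
It also fails if it takes over 72 s, if anything falls off the work surface, if the arm or the gripper's body presses on something with over 40 N, if the wrist force passes 120 N, or if a joint passes its speed limit or range.

## Robot

A 6-joint arm with a two-finger parallel gripper is mounted at the origin on a cart in front of the work surface, level with it; the furniture and walls round the work are solid. World frame = base frame: x ahead of the robot, y to its left, z up, the work surface at z = 0. Lengths are in mm, angles in rad, forces in N, time in s.
With the tool pointing down it reaches from about 325 to 900 mm from the base axis. Payload 3.5 kg.
Tool frame: the origin (TCP) lies on the mounting face of the last link; the fingertips stand 173 mm ahead of it and the grasp point (between the pads) lies 155 mm ahead of it; z points along the fingers, y is the line along which they close (so a half turn about z gives the same grasp; the last joint's range is limited). The gripper opens to 85 mm and grips with 20 to 120 N. Pads are 22 mm wide; open, the fingers measure 114 mm over their backs; the gripper's body (76 mm by 85 mm) begins 54 mm behind the grasp point. The pads swing forward as they close: fully open they stand 13 mm farther back than shut.
Start: joints at [1.147, 0.276, -0.026, 1.268, 0, 1.467], TCP at [197.085, 593.11, 404.713] pointing down, gripper open.
Joint ranges: [-3.12, 3.12], [-0.85, 1.88], [-1.08, 1.24], [-1.95, 2.15], [-1.57, 1.53], [-3.14, 3.14]. Speed limits (rad/s): [2.57, 2.57, 3.14, 3.14, 3.14, 3.14].

## Interface

Orientations are given as a 3x3 rotation matrix whose columns are the frame's x, y, z axes.
In Python, from plant import status, eyes, bot gives the robot as it stands.
- The arm moves only by the tool apply_moves, never from a script. Its arguments are lists of equal length, an entry for each row: "fingers": the opening, from 0 (shut) to 1 (fully open); "delta_pos": the shift along the tool's x, y, z in m, a list of three; "twist": the turn about the tool's z in degrees. In form: {"fingers": [fingers, ...], "delta_pos": [[x, y, z], ...], "twist": [twist, ...]}. A call has 1 to 20 rows; each row shifts and turns the commanded pose from where the row before left it, along the tool's axes as they then stand; what a row does not reach is not made up. A row lasts 1/12 s, in which the tool goes at most 41.7 mm and 7.16 degrees, less where a joint would pass 70% of its speed; a pose out of reach is approached as far as the arm can. A call with a gripper value outside its range is refused whole. The fingers move at their own pace and stop on an object; "squeeze" is the grip in N (left out, the last holds). Time passes only in rows, so rows that do not move let the fingers close. It gives the time, the measured TCP pose, the force, the opening and the grip force at its end, in the units of the state.
- status.state(): the state, without advancing time (a new reading comes with each control period).
- eyes.get_image(name): name is "side" or "top" or "wrist"; returns the picture (480x640x3 uint8, red, green, blue); there is no depth.
- eyes.camera_params(name): a dict with "vfov" (degrees; the focal length in pixels is half the picture's height over the tangent of half this angle, whatever the lens; pixels are square), "cx", "cy" (the principal point, pixels), "extrinsics" (4x4, takes a point from camera to world coordinates). Camera axes: x right, y down, z forward; pixel columns grow to the right and rows downward; lengths in mm; the calibration is good to about 2 mm. A picture is of the moment at which its call begins: read the wrist's pose just before it. camera_params takes no time and is no camera call; for the wrist camera it gives the pose at the moment of the call.
- bot.sign_off(): hands the job in; it is judged then, once.
Trained networks look in the newest picture that a camera, given by its name, has taken for a name from the list of things; names that differ only in an ending like _2 or _b are one class to them, and where a whole thing is asked for, a point or a joint stands for the part that bears it (a point fixed in the world has none). Each returns a list of dicts, best first, with "p" (0 to 1); they miss things now and then, are a little off and sometimes report something else, mostly with a low value. They report only what shows in the picture. A call takes as long as a camera call. They do not tell look-alikes from the thing itself.
- eyes.spot_in(label, camera): "bbox" ([left, top, right, bottom] in pixels, round what is visible of it).
- eyes.trace(label, camera): "pixels" (480x640 bool, what is visible of it) and "bbox" ([left, top, right, bottom] in pixels, round what is visible of it).
- eyes.place_of(label, camera): "centre" ([row, column] in pixels: a listed point, or the origin of a listed thing).
The state is a dict: "t": time; "qpos": joint angles; "joint_velocities": joint speeds; "effort": joint torques, N m; "ee_pos": TCP position; "eef_rot": TCP orientation; "ft_force": force on the tool from outside, world axes, zero at the start; "wrist_torque": the same for the moment, N m; "gripper_width": opening from 0.0 (shut) to 1.0 (fully open); "grasp_force": force on a finger pad.
Only numpy, scipy, OpenCV 4.12 (cv2) and the standard library are available. Lean on these libraries where they do the work, as an engineer would, in place of code of your own. Each camera call takes 0.05 s, during which the arm holds its last target. There are 200 camera calls.

## Working session

There is one attempt and no reset: what is moved stays moved. The work goes in short steps, Python scripts to look and compute and a tool call to move; the robot and the scene stay as the last step left them, time stands still between calls to the robot, and variables do not carry over. Pictures are saved under pics/ and viewed, at most 10 in all, crops included, and the job is handed in when it is done.

Besides the shell and the picture viewer there is one more tool, called after "Call:" as name([rows], argument=value, ...), one row to a line, values as JSON. apply_moves: Moves the arm, as the interface text tells. Its arguments: {"type":"object","properties":{"fingers":{"type":"array"},"delta_pos":{"type":"array"},"twist":{"type":"array"},"squeeze":{"type":"number"}},"required":["fingers","delta_pos","twist"]}

```bash
mkdir -p pics; cat > h.py <<'E'
import numpy as np, cv2
from plant import status, eyes, bot
def cam(n):
    p=eyes.camera_params(n); f=240/np.tan(np.radians(p["vfov"])/2)
    return f,p["cx"],p["cy"],np.array(p["extrinsics"])
def ray(c,rc):
    f,cx,cy,E=c; d=E[:3,:3]@np.array([(rc[1]-cx)/f,(rc[0]-cy)/f,1]); return E[:3,3],d/np.linalg.norm(d)
def at_z(c,rc,z):
    o,d=ray(c,rc); return o+d*(z-o[2])/d[2]
def proj(c,P):
    f,cx,cy,E=c; q=E[:3,:3].T@(np.array(P,float)-E[:3,3]); return q[1]/q[2]*f+cy,q[0]/q[2]*f+cx
def tri(c1,a,c2,b):
    o1,d1=ray(c1,a);o2,d2=ray(c2,b);A=np.c_[d1,-d2];s=np.linalg.lstsq(A,o2-o1,rcond=None)[0]
    p,q=o1+s[0]*d1,o2+s[1]*d2; return (p+q)/2,np.linalg.norm(p-q)
E
python3 - <<'E'
from h import *
for n in ["top","side"]:
    im=eyes.get_image(n); cv2.imwrite(f"pics/{n}0.png",im[...,::-1])
    c=cam(n); print(n,c[:3],c[3].round(2).tolist())
    for l in ["jar_1","rack","pocket_1"]:
        for d in eyes.place_of(l,n): print(l,round(d["p"],2),np.round(d["centre"],1),at_z(c,d["centre"],0 if l!="pocket_1" else 32).round(0))
    for l in ["jar_1"]:
        for d in eyes.spot_in(l,n): print(l,round(d["p"],2),np.round(d["bbox"]))
s=status.state();print(s["ee_pos"],np.round(s["eef_rot"],3).tolist(),s["ft_force"],s["t"])
E
```

```text
top (np.float64(607.5995979061803), 315.1341003345869, 241.00215310408024) [[-0.03, -0.99, 0.16, 344.6], [-1.0, 0.03, 0.01, 57.28], [-0.02, -0.16, -0.99, 1300.65], [0.0, 0.0, 0.0, 1.0]]
jar_1 0.93 [201.3 266.8] [646. 180.   0.]
jar_1 0.78 [161.4 438.4] [ 724. -201.    0.]
jar_1 0.77 [287.4 285.5] [456. 143.   0.]
jar_1 0.69 [260.  200.4] [521. 326.   0.]
jar_1 0.56 [337.2 284.8] [351. 147.   0.]
jar_1 0.27 [250.6 269.8] [537. 175.   0.]
rack 0.58 [222.5 383.1] [591. -72.   0.]
pocket_1 0.9 [222.9 337.5] [587.  27.  32.]
pocket_1 0.75 [216.2 386.5] [598. -77.  32.]
pocket_1 0.64 [215.7 429.4] [ 596. -168.   32.]
jar_1 0.96 [394. 334. 426. 363.]
jar_1 0.93 [428. 139. 463. 178.]
jar_1 0.73 [267. 326. 294. 357.]
jar_1 0.67 [254. 182. 284. 214.]
jar_1 0.67 [181. 244. 213. 276.]
jar_1 0.55 [269. 271. 301. 303.]
side (np.float64(515.4323558881036), 320.8890856895148, 238.84621523832175) [[-1.0, 0.05, -0.04, 572.4], [0.06, 0.62, -0.78, 919.1], [-0.02, -0.78, -0.62, 743.51], [0.0, 0.0, 0.0, 1.0]]
jar_1 0.94 [301.9 272. ] [640. 175.   0.]
jar_1 0.7 [199.5 244. ] [ 718. -202.    0.]
jar_1 0.65 [287.8 360.3] [457. 149.   0.]
jar_1 0.64 [357.  338.1] [519. 324.   0.]
jar_1 0.62 [283.1 416.3] [339. 144.   0.]
jar_1 0.58 [212.2 400. ] [ 327. -112.    0.]
rack 0.62 [225.7 294. ] [590. -78.   0.]
rack 0.5 [298.7 323.7] [535. 174.   0.]
rack 0.21 [299.4 270.8] [642. 168.   0.]
pocket_1 0.68 [192.7 289.8] [ 598. -175.   32.]
pocket_1 0.63 [243.1 298.5] [581.  30.  32.]
jar_1 0.95 [229. 164. 254. 204.]
jar_1 0.91 [399. 246. 434. 294.]
jar_1 0.74 [390. 178. 414. 218.]
jar_1 0.71 [345. 247. 374. 294.]
jar_1 0.7 [253. 261. 286. 312.]
jar_1 0.68 [322. 313. 356. 372.]
jar_1 0.15 [396. 308. 463. 354.]
[197.08595116 593.0995017  404.67881472] [[-0.949, 0.315, -0.0], [0.315, 0.949, -0.0], [-0.0, -0.0, -1.0]] [0.34816215 0.39945145 0.2565607 ] 0.5
```

```bash
python3 - <<'E'
import cv2
a=cv2.imread("pics/top0.png")[110:390,150:490]; cv2.imwrite("pics/topc.png",cv2.resize(a,(728,600),interpolation=cv2.INTER_CUBIC))
b=cv2.imread("pics/side0.png")[150:400,200:490]; cv2.imwrite("pics/sidec.png",cv2.resize(b,(696,600),interpolation=cv2.INTER_CUBIC))
E
```

```text
(no output)
```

View pics/topc.png

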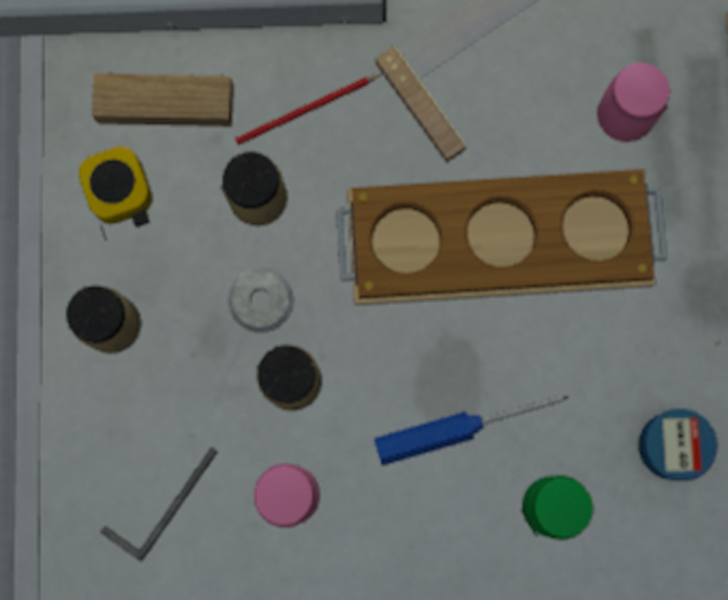

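View pics/sidec.png

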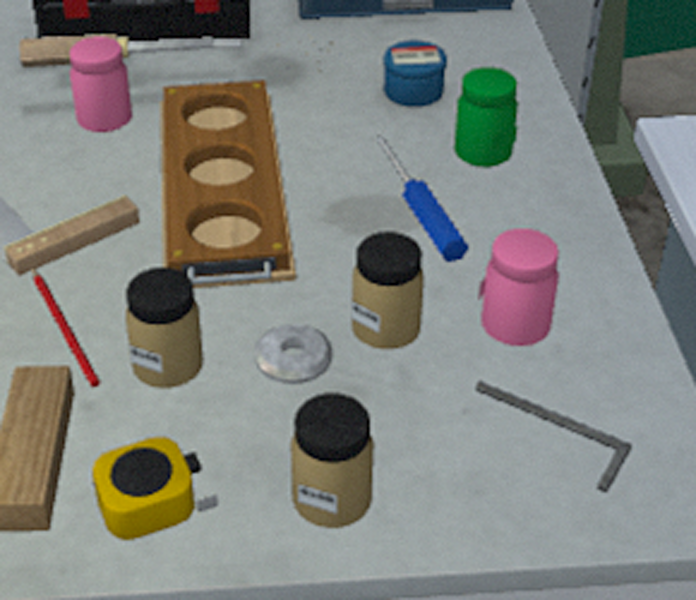

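The tan, black-lidded jars are the ones meant. In the full top image (row, col) they are at about (201,267), (260,200) and (287,285). The pink ones at (337,285) and (161,438) and the green one at (347,410) are look-alikes, and both enlarged crops confirm the colours. Next I measure positions from two views.

```bash
cat >> h.py <<'E'
from scipy.optimize import least_squares
def sil(c,p):
    a=np.linspace(0,2*np.pi,40,endpoint=False); P=[]
    for r,z in [(30,0),(30,70),(27,70),(27,86)]:
        P+=[(p[0]+r*np.cos(t),p[1]+r*np.sin(t),p[2]+z) for t in a]
    q=np.array([proj(c,x) for x in P]); return np.r_[q.min(0),q.max(0)]   # rmin,cmin,rmax,cmax
def box(m):
    r,c=np.nonzero(m); return np.r_[r.min()-.0,c.min(),r.max()+1,c.max()+1]-.5
E
python3 - <<'E'
from h import *
C={n:cam(n) for n in("top","side")}
T={}
for n in C:
    eyes.get_image(n); T[n]=eyes.trace("jar_1",n)
    for d in eyes.place_of("pocket_1",n): print(n,"pocket",round(d["p"],2),at_z(C[n],d["centre"],32).round(1))
for g in [(643,178,0),(457,146,0),(520,325,0)]:
    B=[]
    for n in C:
        s=sil(C[n],g); b=min((box(t["pixels"]) for t in T[n]),key=lambda b:abs(b-s).sum()); B.append((C[n],b))
    r=least_squares(lambda p:np.concatenate([sil(c,p)-b for c,b in B]),g,loss="soft_l1")
    print(r.x.round(1),r.fun.round(1))
E
```

```text
top pocket 0.96 [ 594.4 -160.8   32. ]
top pocket 0.88 [596.7 -74.   32. ]
top pocket 0.56 [585.4  23.2  32. ]
side pocket 0.96 [588.3  32.   32. ]
side pocket 0.75 [ 601.3 -174.2   32. ]
side pocket 0.72 [597.3 -86.9  32. ]
side pocket 0.19 [539.7 211.1  32. ]
[ 6.453e+02  1.710e+02 -4.000e-01] [-0.9 -0.  -0.4  0.1  0.3  0.5 -0.1  0.6]
[456.  140.6  -0. ] [-0.6  0.1 -0.   0.1 -0.5  0.6  0.7  0.1]
[ 5.187e+02  3.223e+02 -4.000e-01] [-1.1 -0.2 -0.6  0.5 -0.2  0.3  0.4  1.1]
```

Both views put the jar undersides at z≈0: A(645,171), B(456,141) and C(519,322). Next I move the wrist over the rack to measure the pockets.

Call:
apply_moves([
  [-0.029,-0.025,0],
  [-0.029,-0.025,0],
  [-0.029,-0.025,0],
  [-0.029,-0.025,0],
  [-0.029,-0.025,0],
  [-0.029,-0.025,0],
  [-0.029,-0.025,0],
  [-0.029,-0.025,0],
  [-0.029,-0.025,0],
  [-0.029,-0.025,0],
  [-0.029,-0.025,0],
  [-0.029,-0.025,0],
  [-0.029,-0.025,0],
  [-0.029,-0.025,0],
  [-0.029,-0.025,0],
  [-0.029,-0.025,0],
  [-0.029,-0.025,0],
  [-0.029,-0.025,0],
  [-0.029,-0.025,0],
  [-0.029,-0.025,0],
], fingers=[1,1,1,1,1,1,1,1,1,1,1,1,1,1,1,1,1,1,1,1], twist=[0,0,0,0,0,0,0,0,0,0,0,0,0,0,0,0,0,0,0,0])

```text
t: 2.47
ee_pos: [590.5, -66.2, 404.8]
eef_rot: [[-0.949, 0.316, 0.0], [0.316, 0.949, 0.0], [-0.0, 0.0, -1.0]]
ft_force: [1.2, 0.9, 0.5]
gripper_width: 0.999
grasp_force: 0.0
```

Call:
apply_moves([
  [0,0,0],
  [0,0,0],
  [0,0,0],
  [0,0,0],
  [0,0,0],
  [0,0,0],
  [0,0,0],
  [0,0,0],
  [0,0,0],
  [0,0,0],
  [0,0,0],
  [0,0,0],
], fingers=[1,1,1,1,1,1,1,1,1,1,1,1], twist=[6.9,6.9,6.9,6.9,6.9,6.9,6.9,6.9,6.9,6.9,0,0])

```text
t: 3.47
ee_pos: [589.8, -64.3, 404.8]
eef_rot: [[-0.049, 0.999, 0.0], [0.999, 0.049, -0.0], [-0.0, 0.0, -1.0]]
ft_force: [-0.9, 0.1, -0.3]
gripper_width: 1.003
grasp_force: 0.0
```

```bash
python3 - <<'E'
from h import *
s=status.state();print(s["ee_pos"],np.round(s["eef_rot"],3).tolist(),s["ft_force"],s["t"])
c=cam("wrist");im=eyes.get_image("wrist");cv2.imwrite("pics/w1.png",im[...,::-1])
print(c[3].round(3).tolist(), c[:3])
for d in eyes.place_of("pocket_1","wrist"): print(round(d["p"],2),np.round(d["centre"]),at_z(c,d["centre"],32).round(1))
E
```

```text
[589.840223   -64.26730162 404.77245701] [[-0.049, 0.999, 0.0], [0.999, 0.049, -0.0], [-0.0, 0.0, -1.0]] [-0.89773513  0.13643336 -0.29717219] 3.4667
[[0.999, 0.046, 0.013, 586.757], [0.048, -0.965, -0.258, 0.689], [0.001, 0.258, -0.966, 375.263], [0.0, 0.0, 0.0, 1.0]] (np.float64(404.84000173722774), 322.15441272869367, 233.69905131254183)
0.8 [ 90. 330.] [591.8  28.1  32. ]
0.79 [214. 329.] [596.5 -72.9  32. ]
0.59 [311. 324.] [ 597.1 -165.1   32. ]
```

View pics/w1.png

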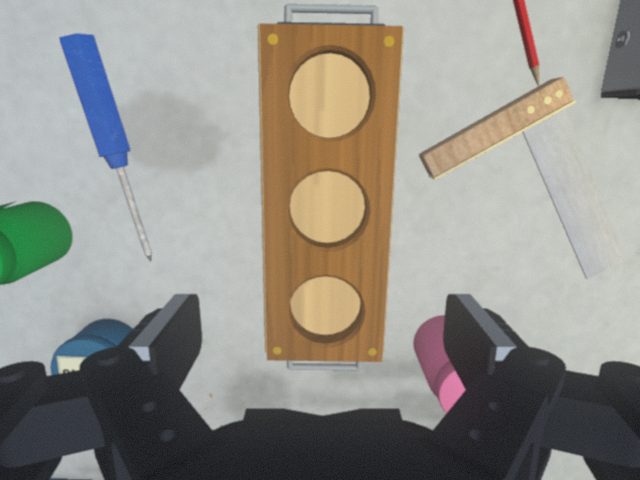

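The wrist view shows the rack with its board corners at about (24,259), (26,402), (360,383) and (361,267) (row, col). The pockets are at (95,330), (205,327) and (305,325). I'll refine the rack pose from the board outline in this view and in the top view.

```bash
python3 - <<'E'
from h import *
def board(im,c,z,lo,hi):
    # rectify to plane z: 2 px/mm over x 480..720, y -260..120
    w=np.float32([[500,-250],[700,-250],[700,100],[500,100]])
    src=np.float32([proj(c,(x,y,z))[::-1] for x,y in w]); dst=(w-np.float32([480,-260]))*2
    R=cv2.warpPerspective(im,cv2.getPerspectiveTransform(src,dst),(480,760))
    h=cv2.cvtColor(R,cv2.COLOR_BGR2HSV); m=cv2.inRange(h,lo,hi)
    m=cv2.morphologyEx(m,cv2.MORPH_OPEN,np.ones((5,5),np.uint8))
    cs=cv2.findContours(m,cv2.RETR_CCOMP,cv2.CHAIN_APPROX_NONE)
    k=max(cs[0],key=cv2.contourArea); r=cv2.minAreaRect(k)
    print(z,"rect centre",np.array(r[0])/2+[480,-260],"size",np.array(r[1])/2,"ang",r[2])
    for q in cs[0]:
        if 3000<cv2.contourArea(q)<20000:
            e=cv2.fitEllipse(q); print("   hole",(np.array(e[0])/2+[480,-260]).round(1),np.round(e[1],0)/2)
    return R,m
c=cam("wrist"); im=cv2.imread("pics/w1.png"); print(cv2.cvtColor(im,cv2.COLOR_BGR2HSV)[[150,100,35],[300,330,330]])
for z in(28,32): R,m=board(im,c,z,(5,110,60),(18,255,200))
ct=cam("top"); it=cv2.imread("pics/top0.png"); R2,m2=board(it,ct,32,(5,110,40),(18,255,200))
cv2.imwrite("pics/r.png",np.hstack([cv2.resize(x,None,fx=.75,fy=.75) for x in (R,cv2.cvtColor(m,8),R2)])[:, :790])
E
```

```text
[[ 15 148 155]
 [ 20  93 220]
 [ 16 151 160]]
28 rect centre [594.45124817 -70.7040863 ] size [111.73484802 295.39227295] ang 1.71943199634552
   hole [591.9  24.5] [66.5 67. ]
   hole [594.8 -68.1] [64. 67.]
   hole [ 598. -163.] [63.5 66.5]
32 rect centre [594.52610016 -69.83512878] size [110.22743988 292.12301636] ang 1.7899105548858643
   hole [591.9  24.3] [65.5 66.5]
   hole [594.7 -67.4] [63.5 66.5]
   hole [ 597.9 -161.4] [63.5 65.5]
32 rect centre [592.78515625 -71.08117676] size [111.13987732 291.34158325] ang 1.8294645547866821
   hole [589.5  24.1] [65.5 67.5]
   hole [592.4 -70.1] [64.5 67.5]
   hole [ 595.4 -164.4] [64.  67.5]
```

View pics/r.png

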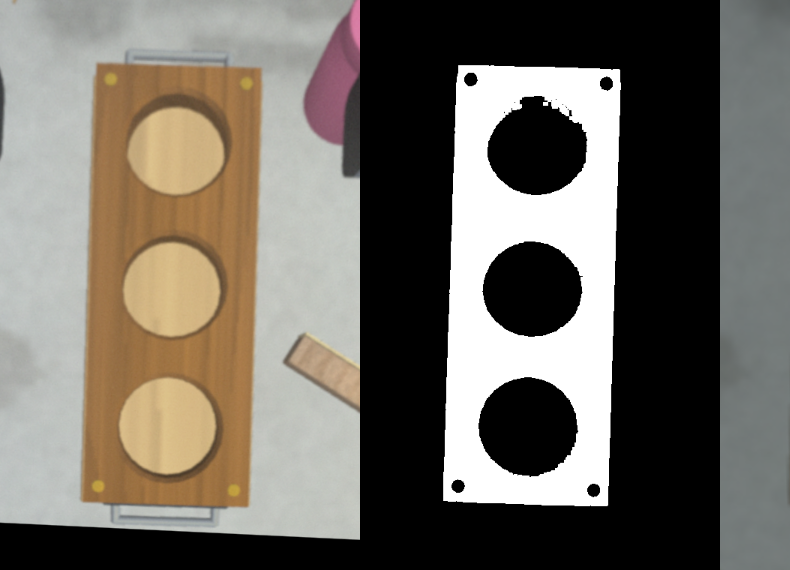

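Call:
apply_moves([
  [0,0,0],
  [0.026,0.007,0],
  [0.026,0.007,0],
  [0.026,0.007,0],
  [0.026,0.007,0],
  [0.026,0.007,0],
  [0.026,0.007,0],
  [0.026,0.007,0],
  [0.026,0.007,0],
  [0.026,0.007,0],
  [0,0,0.03],
  [0,0,0.03],
  [0,0,0.02],
  [0,0,0],
], fingers=[1,1,1,1,1,1,1,1,1,1,1,1,1,1], twist=[1,0,0,0,0,0,0,0,0,0,0,0,0,0])

```text
t: 4.73
ee_pos: [643.9, 171.4, 318.9]
eef_rot: [[-0.029, 1.0, -0.01], [1.0, 0.029, -0.002], [-0.001, -0.01, -1.0]]
ft_force: [-1.0, 0.8, -0.1]
gripper_width: 1.0
grasp_force: 0.0
```

```bash
python3 - <<'E'
from h import *
s=status.state();print(s["ee_pos"],np.round(s["eef_rot"],3).tolist())
c=cam("wrist");im=eyes.get_image("wrist");cv2.imwrite("pics/w2.png",im[...,::-1])
g=(645,171,0);sg=sil(c,g);print(sg.round())
for t in eyes.trace("jar_1","wrist"):
    b=box(t["pixels"]); r=least_squares(lambda p:sil(c,(*p,0))-b,g[:2],loss="soft_l1"); print(round(t["p"],2),b,r.x.round(1),r.fun.round(1))
E
```

```text
[643.87575203 171.41109151 318.86130467] [[-0.029, 1.0, -0.01], [1.0, 0.029, -0.002], [-0.001, -0.01, -1.0]]
[176. 275. 301. 381.]
0.8 [ -0.5  76.5  25.5 177.5] [550.6 261.9] [ -1.1  -1.  103.   59.1]
0.62 [172.5 276.5 295.5 380.5] [645.  173.9] [-0.3 -1.3  0.3  1.3]
0.56 [207.5  -0.5 334.5 112.5] [493.5 144.7] [-1.3 -1.1  1.2 52.2]
```

Call:
apply_moves([
  [0.001,0.001,0.02],
  [0,0,0.025],
  [0,0,0.025],
  [0,0,0.025],
  [0,0,0.015],
  [0,0,0.008],
  [0,0,0],
  [0,0,0],
], fingers=[1,1,1,1,1,1,1,1], twist=[0,0,0,0,0,0,0,0])

```text
t: 5.5
ee_pos: [648.2, 172.5, 208.5]
eef_rot: [[-0.028, 1.0, 0.003], [1.0, 0.028, 0.0], [0.0, 0.003, -1.0]]
ft_force: [-0.9, 1.1, 0.3]
gripper_width: 1.0
grasp_force: 0.0
```

Call:
apply_moves([
  [0,-0.003,0.007],
  [0,0,0],
  [0,0,0],
  [0,0,0],
  [0,0,0],
  [0,0,0],
  [0,0,0],
  [0,0,0],
  [0,0,0],
  [0,0,0],
  [0,0,0],
  [0,0,0],
], fingers=[1,1,0,0,0,0,0,0,0,0,0,0], twist=[0,0,0,0,0,0,0,0,0,0,0,0], squeeze=40)

```text
t: 6.5
ee_pos: [644.5, 172.5, 200.7]
eef_rot: [[-0.028, 1.0, 0.001], [1.0, 0.028, 0.0], [0.0, 0.001, -1.0]]
ft_force: [-1.7, -0.3, 6.3]
gripper_width: 0.693
grasp_force: 44.3
```

Call:
apply_moves([
  [0,0,-0.005],
  [0,0,-0.01],
  [0,0,-0.02],
  [0,0,-0.02],
  [0,0,-0.02],
  [0,0,-0.01],
  [0,0,-0.005],
  [0,0,0],
  [0,0,0],
  [0,0,0],
  [0,0,0],
  [0,0,0],
], fingers=[0,0,0,0,0,0,0,0,0,0,0,0], twist=[0,0,0,0,0,0,0,0,0,0,0,0])

```text
t: 7.5
ee_pos: [643.7, 172.3, 288.3]
eef_rot: [[-0.028, 1.0, -0.002], [1.0, 0.028, -0.0], [-0.0, -0.002, -1.0]]
ft_force: [-0.1, 0.1, -3.2]
gripper_width: 0.679
grasp_force: 44.3
```

Call:
apply_moves([
  [0,0,0],
  [0,0,0],
], fingers=[0,0], twist=[0,0])

```text
t: 7.67
ee_pos: [644.0, 172.3, 289.2]
eef_rot: [[-0.028, 1.0, -0.001], [1.0, 0.028, -0.0], [-0.0, -0.001, -1.0]]
ft_force: [0.9, -0.2, -4.2]
gripper_width: 0.691
grasp_force: 44.3
```

Call:
apply_moves([
  [0,0,0],
  [0,0,0],
], fingers=[0,0], twist=[0,0])

```text
t: 7.83
ee_pos: [644.2, 172.4, 289.7]
eef_rot: [[-0.028, 1.0, -0.0], [1.0, 0.028, -0.0], [-0.0, -0.0, -1.0]]
ft_force: [-0.1, -0.2, -3.8]
gripper_width: 0.69
grasp_force: 44.3
```

Jar A weighs about 3.8 N, which is under 5.3 N, so it is one of the lighter ones. I carry it to the middle pocket.

Call:
apply_moves([
  [-0.01,-0.002,0],
  [-0.02,-0.005,0],
  [-0.025,-0.006,0],
  [-0.025,-0.006,0],
  [-0.025,-0.006,0],
  [-0.025,-0.006,0],
  [-0.025,-0.006,0],
  [-0.025,-0.006,0],
  [-0.025,-0.006,0],
  [-0.02,-0.005,0],
  [-0.01,-0.002,0],
  [-0.006,-0.001,0],
  [0,0,0],
  [0,0,0],
  [0,0,0],
  [0,0,0],
], fingers=[0,0,0,0,0,0,0,0,0,0,0,0,0,0,0,0], twist=[0,0,0,0,0,0,0,0,0,0,0,0,0,0,0,0])

```text
t: 9.17
ee_pos: [594.2, -69.2, 289.7]
eef_rot: [[-0.03, 1.0, 0.0], [1.0, 0.03, 0.0], [0.0, 0.0, -1.0]]
ft_force: [0.3, 0.2, -5.0]
gripper_width: 0.688
grasp_force: 44.2
```

```bash
python3 - <<'E'
from h import *
s=status.state();print(s["ee_pos"],s["ft_force"])
z=s["ee_pos"][2]-200.7
for n in("wrist","top","side"):
    c=cam(n);im=eyes.get_image(n);cv2.imwrite(f"pics/{n}3.png",im[...,::-1])
    g=(*s["ee_pos"][:2],z);sg=sil(c,g);print(n,sg.round(1))
    for t in eyes.trace("jar_1",n):
        b=box(t["pixels"])
        if abs(b-sg).max()<25: print(b, least_squares(lambda p:sil(c,(*p,z))-b,g[:2],loss="soft_l1").x.round(1))
E
```

```text
[594.19282908 -69.15312939 289.6862658 ] [ 0.31752806  0.16487327 -4.97113916]
wrist [209.8 211.3 489.2 432.1]
top [189.4 370.6 227.1 404.5]
side [158.  275.1 204.4 303.6]
[159.5 275.5 203.5 302.5] [595.  -69.1]
```

```bash
cat >> h.py <<'E'
def weigh(k=10):
    F=[]
    for _ in range(k): eyes.get_image("top"); F.append(status.state()["ft_force"][2])
    print("fz mean",np.mean(F).round(2),"sd",np.std(F).round(2),"t",status.state()["t"])
E
python3 -c "
from h import *
weigh()"
```

```text
fz mean -3.83 sd 0.48 t 9.9667
```

Call:
apply_moves([
  [-0.001,-0.001,0.01],
  [0,0,0.015],
  [0,0,0.015],
  [0,0,0.01],
  [0,0,0.005],
  [0,0,0.005],
  [0,0,0.005],
  [0,0,0.004],
  [0,0,0.003],
  [0,0,0.003],
  [0,0,0],
  [0,0,0],
], fingers=[0,0,0,0,0,0,0,0,0,0,0,0], twist=[0,0,0,0,0,0,0,0,0,0,0,0])

```text
t: 10.97
ee_pos: [593.1, -71.2, 214.8]
eef_rot: [[-0.028, 1.0, 0.0], [1.0, 0.028, 0.0], [0.0, 0.0, -1.0]]
ft_force: [0.1, 0.9, -3.5]
gripper_width: 0.685
grasp_force: 44.1
```

Call:
apply_moves([
  [0,0,0.001],
  [0,0,0.001],
  [0,0,0],
  [0,0,0],
], fingers=[0,0,0,0], twist=[0,0,0,0])

```text
t: 11.3
ee_pos: [593.1, -71.2, 212.8]
eef_rot: [[-0.028, 1.0, 0.0], [1.0, 0.028, -0.0], [-0.0, 0.0, -1.0]]
ft_force: [-0.1, -0.6, -3.8]
gripper_width: 0.687
grasp_force: 44.2
```

Call:
apply_moves([
  [0,0,0.001],
  [0,0,0.001],
  [0,0,0.001],
  [0,0,0],
  [0,0,0],
], fingers=[0,0,0,0,0], twist=[0,0,0,0,0])

```text
t: 11.72
ee_pos: [593.1, -71.2, 212.7]
eef_rot: [[-0.028, 1.0, 0.0], [1.0, 0.028, -0.0], [-0.0, 0.0, -1.0]]
ft_force: [-5.8, 0.5, 13.8]
gripper_width: 0.688
grasp_force: 45.7
```

Call:
apply_moves([
  [0,0,-0.003],
  [0,0,0],
  [0,0,0],
  [0,0,0],
  [0,0,0],
  [0,0,0],
  [0,0,-0.01],
  [0,0,-0.025],
  [0,0,-0.03],
  [0,0,-0.03],
  [0,0,-0.015],
  [0,0,0],
  [0,0,0],
], fingers=[0.7,0.75,0.85,1,1,1,1,1,1,1,1,1,1], twist=[0,0,0,0,0,0,0,0,0,0,0,0,0])

```text
t: 12.8
ee_pos: [593.6, -71.3, 324.4]
eef_rot: [[-0.028, 1.0, 0.003], [1.0, 0.028, -0.001], [-0.001, 0.003, -1.0]]
ft_force: [0.3, 0.1, -0.6]
gripper_width: 1.001
grasp_force: 0.0
```

```bash
python3 - <<'E'
from h import *
s=status.state();print(s["ee_pos"],s["ft_force"],s["t"])
C={};T={}
for n in("top","side"):
    C[n]=cam(n);im=eyes.get_image(n);cv2.imwrite(f"pics/{n}4.png",im[...,::-1]); T[n]=eyes.trace("jar_1",n)
for g in [(593.5,-70.5,12),(456,141,0),(519,322,0)]:
    for n in C:
        s=sil(C[n],g); b=min((box(t["pixels"]) for t in T[n]),key=lambda b:abs(b-s).sum())
        r=least_squares(lambda p:sil(C[n],(*p,g[2]))-b,g[:2],loss="soft_l1");print(n,r.x.round(1),r.fun.round(1))
E
```

```text
[593.55494943 -71.30882351 324.39581594] [ 0.26968651  0.11494781 -0.59159041] 12.8
top [455.2 139.9] [-0.9 -1.1  1.   1.2]
side [593.4 -81.7] [-3.1  0.5  1.9 -0.5]
top [456.3 140.7] [-0.8 -0.9  0.8  1.1]
side [458.8 141.3] [-1.3  0.3  1.  -0.3]
top [517.9 321.5] [ 0.2  0.1 -0.2 -0.2]
side [520.7 322.1] [-0.3  0.1  0.3 -0.1]
```

Call:
apply_moves([
  [0.01,-0.006,0],
  [0.024,-0.0145,0],
  [0.024,-0.0145,0],
  [0.024,-0.0145,0],
  [0.024,-0.0145,0],
  [0.024,-0.0145,0],
  [0.024,-0.0145,0],
  [0.024,-0.0145,0],
  [0.024,-0.0145,0],
  [0.014,-0.009,0],
  [0,0,0],
  [0,0,0.02],
  [0,0,0.03],
  [0,0,0.03],
  [0,0,0.01],
  [0,0,0],
  [0,0,0],
  [0,0,0],
], fingers=[1,1,1,1,1,1,1,1,1,1,1,1,1,1,1,1,1,1], twist=[0,0,0,0,0,0,0,0,0,0,0,0,0,0,0,0,0,0])

```text
t: 14.5
ee_pos: [457.0, 141.0, 234.0]
eef_rot: [[-0.028, 1.0, 0.002], [1.0, 0.028, 0.0], [0.0, 0.002, -1.0]]
ft_force: [-0.3, 0.4, -0.2]
gripper_width: 1.001
grasp_force: 0.0
```

Call:
apply_moves([
  [0,0,0.015],
  [0,0,0.012],
  [0,0,0.005],
  [0,0,0],
  [0,0,0],
  [0,0,0],
  [0,0,0],
  [0,0,0],
  [0,0,0],
  [0,0,0],
  [0,0,0],
  [0,0,0],
], fingers=[1,1,1,1,0,0,0,0,0,0,0,0], twist=[0,0,0,0,0,0,0,0,0,0,0,0])

```text
t: 15.5
ee_pos: [456.3, 141.1, 202.0]
eef_rot: [[-0.028, 1.0, 0.001], [1.0, 0.028, 0.0], [0.0, 0.001, -1.0]]
ft_force: [-1.6, -0.4, 4.0]
gripper_width: 0.686
grasp_force: 42.5
```

Call:
apply_moves([
  [0,0,0],
  [0,0,0],
  [0,0,-0.005],
  [0,0,-0.01],
  [0,0,-0.02],
  [0,0,-0.02],
  [0,0,-0.02],
  [0,0,-0.01],
  [0,0,-0.005],
  [0,0,0],
  [0,0,0],
  [0,0,0],
], fingers=[0,0,0,0,0,0,0,0,0,0,0,0], twist=[0,0,0,0,0,0,0,0,0,0,0,0])

```text
t: 16.5
ee_pos: [455.1, 140.9, 289.3]
eef_rot: [[-0.028, 1.0, -0.003], [1.0, 0.028, -0.001], [-0.0, -0.003, -1.0]]
ft_force: [-0.1, -0.7, -7.5]
gripper_width: 0.686
grasp_force: 46.0
```

```bash
python3 -c "
from h import *
weigh();s=status.state();print(s['ee_pos'],s['gripper_width'],s['grasp_force'])"
```

```text
fz mean -7.01 sd 0.45 t 17.0
[455.98868374 141.02414396 290.63741218] 0.6827329907987681 45.95964856445789
```

Jar B weighs 7.0 N, so it is the heaviest. I set it back down, then fetch jar C.

Call:
apply_moves([
  [0,0,0.01],
  [0,0,0.02],
  [0,0,0.02],
  [0,0,0.015],
  [0,0,0.01],
  [0,0,0.005],
  [0,0,0.004],
  [0,0,0.002],
  [0,0,0.001],
  [0,0,0],
  [0,0,0],
], fingers=[0,0,0,0,0,0,0,0,0,0,0], twist=[0,0,0,0,0,0,0,0,0,0,0])

```text
t: 17.92
ee_pos: [456.5, 141.1, 204.4]
eef_rot: [[-0.028, 1.0, 0.002], [1.0, 0.028, 0.0], [0.0, 0.002, -1.0]]
ft_force: [0.1, 0.7, -7.7]
gripper_width: 0.682
grasp_force: 45.8
```

Call:
apply_moves([
  [0,0,0.001],
  [0,0,0.001],
  [0,0,0.001],
  [0,0,0],
  [0,0,0],
], fingers=[0,0,0,0,0], twist=[0,0,0,0,0])

```text
t: 18.33
ee_pos: [456.4, 141.1, 202.1]
eef_rot: [[-0.028, 1.0, 0.001], [1.0, 0.028, 0.0], [0.0, 0.001, -1.0]]
ft_force: [-2.9, -0.9, 6.1]
gripper_width: 0.685
grasp_force: 47.2
```

Call:
apply_moves([
  [0,0,-0.002],
  [0,0,0],
  [0,0,0],
  [0,0,0],
  [0,0,0],
  [0,0,0],
  [0,0,-0.015],
  [0,0,-0.03],
  [0,0,-0.03],
  [0,0,-0.03],
  [0,0,-0.015],
  [0,0,0],
], fingers=[0.7,0.75,0.85,1,1,1,1,1,1,1,1,1], twist=[0,0,0,0,0,0,0,0,0,0,0,0])

```text
t: 19.33
ee_pos: [458.0, 141.4, 327.0]
eef_rot: [[-0.028, 1.0, 0.009], [1.0, 0.028, 0.001], [0.001, 0.009, -1.0]]
ft_force: [0.4, 0.4, -0.3]
gripper_width: 1.0
grasp_force: 0.0
```

Call:
apply_moves([
  [0.01,0.004,0],
  [0.024,0.009,0],
  [0.024,0.009,0],
  [0.024,0.009,0],
  [0.024,0.009,0],
  [0.024,0.009,0],
  [0.024,0.009,0],
  [0.017,0.0065,0],
  [0.008,0.003,0],
  [0,0,0],
  [0,0,0.02],
  [0,0,0.03],
  [0,0,0.03],
  [0,0,0.01],
  [0,0,0],
  [0,0,0],
], fingers=[1,1,1,1,1,1,1,1,1,1,1,1,1,1,1,1], twist=[0,0,0,0,0,0,0,0,0,0,0,0,0,0,0,0])

```text
t: 20.67
ee_pos: [517.9, 321.2, 232.3]
eef_rot: [[-0.028, 1.0, -0.002], [1.0, 0.028, -0.001], [-0.001, -0.002, -1.0]]
ft_force: [-0.3, 0.2, 0.2]
gripper_width: 1.002
grasp_force: 0.0
```

Call:
apply_moves([
  [0.001,0.001,0.015],
  [0,0,0.012],
  [0,0,0.004],
  [0,0,0],
  [0,0,0],
  [0,0,0],
  [0,0,0],
  [0,0,0],
  [0,0,0],
  [0,0,0],
  [0,0,0],
  [0,0,0],
], fingers=[1,1,1,1,0,0,0,0,0,0,0,0], twist=[0,0,0,0,0,0,0,0,0,0,0,0])

```text
t: 21.67
ee_pos: [520.0, 323.2, 203.0]
eef_rot: [[-0.028, 1.0, 0.002], [1.0, 0.028, 0.001], [0.001, 0.002, -1.0]]
ft_force: [0.2, -0.2, 6.2]
gripper_width: 0.689
grasp_force: 43.8
```

Call:
apply_moves([
  [0,0,0],
  [0,0,0],
  [0,0,-0.005],
  [0,0,-0.01],
  [0,0,-0.02],
  [0,0,-0.03],
  [0,0,-0.03],
  [0,0,-0.02],
  [0,0,-0.01],
  [0,0,-0.005],
  [0,0,0],
  [0,0,0],
], fingers=[0,0,0,0,0,0,0,0,0,0,0,0], twist=[0,0,0,0,0,0,0,0,0,0,0,0])

```text
t: 22.67
ee_pos: [518.8, 322.6, 330.4]
eef_rot: [[-0.028, 1.0, -0.002], [1.0, 0.028, -0.001], [-0.001, -0.002, -1.0]]
ft_force: [0.2, -0.3, -1.1]
gripper_width: 0.689
grasp_force: 43.4
```

```bash
python3 -c "
from h import *
weigh();s=status.state();print(s['ee_pos'],s['gripper_width'],s['grasp_force'])"
```

```text
fz mean -1.59 sd 0.55 t 23.1667
[519.35424257 322.87664686 331.44943211] 0.6853707137713371 43.413957839948125
```

Jar C weighs 1.6 N, so it is light. It goes to the +y pocket.

Call:
apply_moves([
  [-0.01,0.002,0],
  [-0.02,0.004,0],
  [-0.025,0.0052,0],
  [-0.025,0.0052,0],
  [-0.025,0.0052,0],
  [-0.025,0.0052,0],
  [-0.025,0.0052,0],
  [-0.025,0.0052,0],
  [-0.025,0.0052,0],
  [-0.025,0.0052,0],
  [-0.025,0.0052,0],
  [-0.02,0.004,0],
  [-0.015,0.003,0],
  [-0.01,0.003,0],
  [0,0,0.02],
  [0,0,0.02],
  [0,0,0],
  [0,0,0],
], fingers=[0,0,0,0,0,0,0,0,0,0,0,0,0,0,0,0,0,0], twist=[0,0,0,0,0,0,0,0,0,0,0,0,0,0,0,0,0,0])

```text
t: 24.67
ee_pos: [589.7, 24.7, 290.6]
eef_rot: [[-0.028, 1.0, -0.004], [1.0, 0.028, 0.0], [0.0, -0.004, -1.0]]
ft_force: [0.3, 0.1, -1.1]
gripper_width: 0.682
grasp_force: 43.6
```

Call:
apply_moves([
  [0,0,0],
  [0,0,0],
  [0,0,0],
], fingers=[0,0,0], twist=[0,0,0])

```text
t: 24.92
ee_pos: [591.3, 25.0, 293.2]
eef_rot: [[-0.029, 1.0, 0.003], [1.0, 0.029, -0.0], [-0.0, 0.003, -1.0]]
ft_force: [1.2, 0.3, -1.5]
gripper_width: 0.688
grasp_force: 43.6
```

```bash
python3 - <<'E'
from h import *
s=status.state();print(s["ee_pos"],s["ft_force"])
z=s["ee_pos"][2]-202.5
for n in("top","side"):
    c=cam(n);im=eyes.get_image(n);cv2.imwrite(f"pics/{n}5.png",im[...,::-1])
    g=(*s["ee_pos"][:2],z);sg=sil(c,g);print(n,sg.round(1))
    for t in eyes.trace("jar_1",n):
        b=box(t["pixels"])
        if abs(b-sg).max()<25: print(b, least_squares(lambda p:sil(c,(*p,z))-b,g[:2],loss="soft_l1").x.round(1))
E
```

```text
[591.25125131  24.96343065 293.17834125] [ 1.20807508  0.25202423 -1.53820966]
top [192.3 324.2 229.9 355.5]
side [179.6 276.1 229.  306.4]
[182.5 276.5 228.5 305.5] [591.8  27.2]
```

Call:
apply_moves([
  [0,0,0.01],
  [0,0,0.015],
  [0,0,0.015],
  [0,0,0.01],
  [0,0,0.005],
  [0,0,0.005],
  [0,0,0.005],
  [0,0,0.004],
  [0,0,0.003],
  [0,0,0.003],
  [0,0,0],
  [0,0,0],
], fingers=[0,0,0,0,0,0,0,0,0,0,0,0], twist=[0,0,0,0,0,0,0,0,0,0,0,0])

```text
t: 26.12
ee_pos: [590.7, 24.8, 216.8]
eef_rot: [[-0.028, 1.0, 0.0], [1.0, 0.028, -0.0], [-0.0, 0.0, -1.0]]
ft_force: [-0.2, 1.2, -1.4]
gripper_width: 0.684
grasp_force: 43.7
```

Call:
apply_moves([
  [0,0,0.001],
  [0,0,0.001],
  [0,0,0],
  [0,0,0],
  [0,0,0],
], fingers=[0,0,0,0,0], twist=[0,0,0,0,0])

```text
t: 26.53
ee_pos: [590.9, 24.8, 215.0]
eef_rot: [[-0.028, 1.0, 0.001], [1.0, 0.028, -0.0], [-0.0, 0.001, -1.0]]
ft_force: [0.5, -0.2, 0.0]
gripper_width: 0.685
grasp_force: 43.8
```

Call:
apply_moves([
  [0,0,0.001],
  [0,0,0.001],
  [0,0,0],
  [0,0,0],
], fingers=[0,0,0,0], twist=[0,0,0,0])

```text
t: 26.87
ee_pos: [590.9, 24.8, 215.0]
eef_rot: [[-0.028, 1.0, 0.001], [1.0, 0.028, -0.0], [-0.0, 0.001, -1.0]]
ft_force: [-4.9, -0.4, 11.3]
gripper_width: 0.687
grasp_force: 44.9
```

Call:
apply_moves([
  [0,0,-0.002],
  [0,0,0],
  [0,0,0],
  [0,0,0],
  [0,0,0],
  [0,0,0],
  [0,0,-0.01],
  [0,0,-0.025],
  [0,0,-0.03],
  [0,0,-0.03],
  [0,0,-0.015],
  [0,0,0],
  [0,0,0],
], fingers=[0.7,0.75,0.85,1,1,1,1,1,1,1,1,1,1], twist=[0,0,0,0,0,0,0,0,0,0,0,0,0])

```text
t: 27.95
ee_pos: [591.1, 24.8, 326.4]
eef_rot: [[-0.028, 1.0, 0.003], [1.0, 0.028, -0.0], [-0.0, 0.003, -1.0]]
ft_force: [0.4, 0.1, -0.7]
gripper_width: 1.002
grasp_force: 0.0
```

Call:
apply_moves([
  [0.006,-0.0065,0],
  [0.016,-0.0175,0],
  [0.016,-0.0175,0],
  [0.016,-0.0175,0],
  [0.016,-0.0175,0],
  [0.016,-0.0175,0],
  [0.016,-0.0175,0],
  [0.012,-0.013,0],
  [0.006,-0.007,0],
  [0,0,0],
  [0,0,0.02],
  [0,0,0.03],
  [0,0,0.03],
  [0,0,0.01],
  [0,0,0],
  [0,0,0],
], fingers=[1,1,1,1,1,1,1,1,1,1,1,1,1,1,1,1], twist=[0,0,0,0,0,0,0,0,0,0,0,0,0,0,0,0])

```text
t: 29.28
ee_pos: [456.0, 140.7, 234.4]
eef_rot: [[-0.028, 1.0, -0.001], [1.0, 0.028, -0.0], [-0.0, -0.002, -1.0]]
ft_force: [0.1, 0.6, 0.8]
gripper_width: 1.001
grasp_force: 0.0
```

```bash
python3 - <<'E'
from h import *
for n in("side","top"):
    im=eyes.get_image(n); cv2.imwrite(f"pics/{n}6.png",im[...,::-1])
a=cv2.imread("pics/side6.png")[140:320,190:430]; cv2.imwrite("pics/s6c.png",cv2.resize(a,(720,540),interpolation=cv2.INTER_CUBIC))
E
```

```text
(no output)
```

View pics/s6c.png

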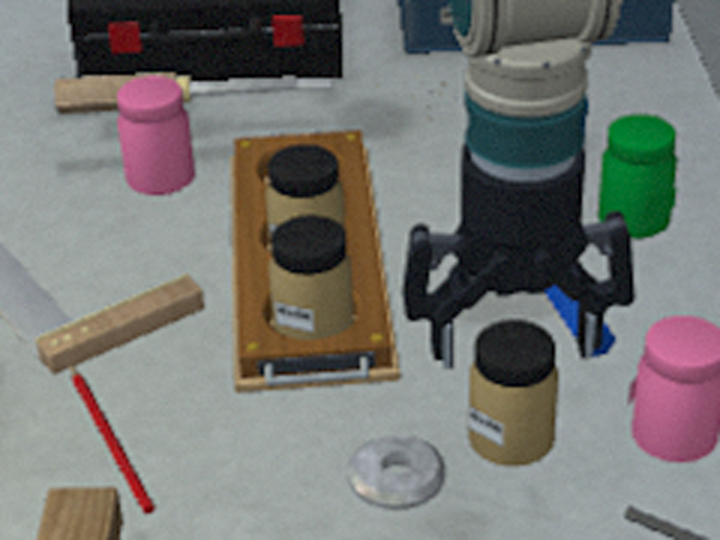

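In this crop both light jars stand upright and seated in pockets, at (col 310, row 280) and (305,190). Jar B stands between the open fingers at (515,390). I grasp it and lift it.

Call:
apply_moves([
  [0,0,0.015],
  [0,0,0.012],
  [0,0,0.005],
  [0,0,0],
  [0,0,0],
  [0,0,0],
  [0,0,0],
  [0,0,0],
  [0,0,0],
  [0,0,0],
  [0,0,0],
  [0,0,0],
  [0,0,0],
  [0,0,0],
], fingers=[1,1,1,1,0,0,0,0,0,0,0,0,0,0], twist=[0,0,0,0,0,0,0,0,0,0,0,0,0,0])

```text
t: 30.55
ee_pos: [456.3, 141.2, 204.2]
eef_rot: [[-0.028, 1.0, 0.002], [1.0, 0.028, 0.0], [0.0, 0.002, -1.0]]
ft_force: [-1.0, -0.0, 5.0]
gripper_width: 0.686
grasp_force: 42.6
```

Call:
apply_moves([
  [0,0,-0.005],
  [0,0,-0.01],
  [0,0,-0.02],
  [0,0,-0.02],
  [0,0,-0.02],
  [0,0,-0.02],
  [0,0,-0.02],
  [0,0,-0.02],
  [0,0,-0.02],
  [0,0,-0.015],
  [0,0,-0.01],
  [0,0,-0.005],
  [0,0,0],
  [0,0,0],
  [0,0,0],
  [0,0,0],
  [0,0,0],
  [0,0,0],
], fingers=[0,0,0,0,0,0,0,0,0,0,0,0,0,0,0,0,0,0], twist=[0,0,0,0,0,0,0,0,0,0,0,0,0,0,0,0,0,0])

```text
t: 32.05
ee_pos: [455.5, 141.0, 387.0]
eef_rot: [[-0.028, 1.0, -0.001], [1.0, 0.028, -0.0], [-0.0, -0.001, -1.0]]
ft_force: [-0.9, 0.0, -6.5]
gripper_width: 0.681
grasp_force: 45.9
```

```bash
python3 - <<'E'
from h import *
weigh();s=status.state();print(s['ee_pos'],s['gripper_width'],s['grasp_force'])
a=eyes.get_image("side")[90:330,190:510,::-1]; cv2.imwrite("pics/s7c.png",cv2.resize(a,(720,540),interpolation=cv2.INTER_CUBIC))
E
```

```text
fz mean -7.22 sd 0.33 t 32.55
[455.79517642 141.02814295 387.78509614] 0.6860634163951724 45.946458019316196
```

View pics/s7c.png

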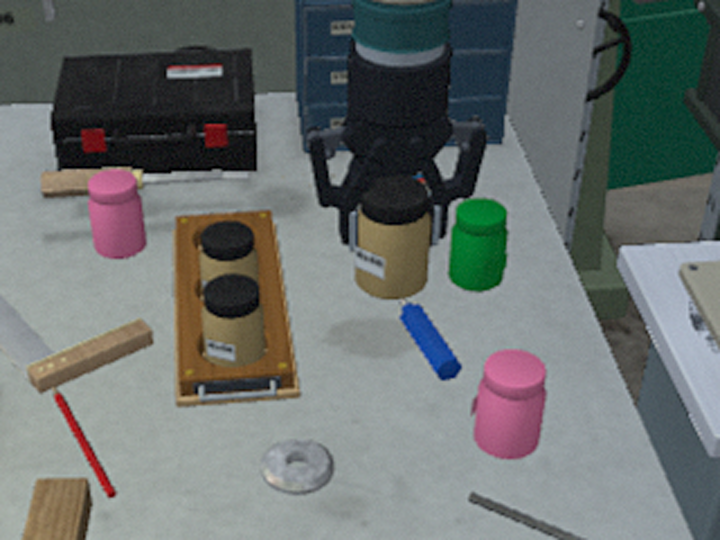

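The heaviest jar is held upright at (col 392, row 240), with its underside about 184 mm up. The other two stand in the rack at (230,320) and (228,250), so I hand the job in.

```bash
python3 -c "
from plant import bot
print(bot.sign_off())"
```

```text
the job is handed in; nothing more can be done
None
```

I handed the job in with the heaviest jar (about 7.1 N) held upright, its underside about 184 mm above the table, and the two lighter jars (about 3.8 N and 1.6 N) standing home in the middle and +y rack pockets; the sign-off gave no verdict.

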